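Fetch a dental cast from the back row of the stock board

TASK

Fetch the dental cast from the back row of the stock board for inspection: first move the two bottles and the tub of the front row onto the grey side mat, then, with all three standing there, set the cast gently down flat on the centre of the round metal plate, and then put the bottles and the tub back, each on the very place it came from. Keep everything upright, and leave the other two things of the back row and the wax knife where they are.

Things in the scene. Friction and masses are not known exactly. Their poses are not given: they have to be found in the camera images.
- stock_board: Fixed grey board, 160 (x) x 310 mm (y) with a rim 18 mm high; its floor lies 12 mm above its origin (centre of the underside). x points away from the robot. Front row: the three containers at x = -28 mm, y = -90, 0, +90 mm, over printed rings 53 mm in diameter; back row: the three low things at x = +34 mm, same y. Which stands where in its row varies.
- round_bottle: Loose round amber bottle with paper label and narrow white cap: body 44 mm diameter up to 60 mm, cap 25 mm diameter, 84 mm tall overall, about 140 g. Origin: centre of its underside; z up. Starts in the front row.
- tub: Loose round white tub with a full-width grey lid: body 45 mm diameter up to 58 mm, lid 47 mm diameter, 74 mm tall overall, about 120 g. Origin: centre of its underside; z up. Starts in the front row.
- square_bottle: Loose square white bottle with narrow grey cap: body 40 x 40 mm up to 58 mm (faces square to its x and y, at the start to the board's), cap 24 mm diameter, 76 mm tall overall, about 130 g. Origin: centre of its underside; z up. Starts in the front row.
- cast: Loose plaster jaw cast, about 120 g: D-shaped base 52 mm wide (y), 24 mm high, from its straight edge at x = -24 mm (towards the robot) to its round end at +24 mm, with parallel flat sides from -24 to -2 mm; on top a U of white teeth up to 34 mm. Origin: centre of its underside (of its 48 x 52 mm outline). Starts in the back row.
- side_mat: Fixed flat grey mat, 310 mm (its x) x 140 mm (its y), 5 mm thick, to the left or right of the board. Origin: centre of its underside.
- plate: Fixed round metal inspection plate, 100 mm diameter, its flat top (90 mm diameter) 18 mm above the table, on the other side of the board from the mat. Origin: centre of its underside.
- pot: Loose low round pot with white lid, 44 mm diameter, 27 mm high, in the back row; to be left alone. Origin: centre of its underside.
- bur_box: Loose low rectangular metal-lidded box, 40 x 44 mm, 26 mm high, in the back row; to be left alone. Origin: centre of its underside.
- wax_knife: Loose wax knife with a wooden handle and steel blade, 160 mm long, 9 mm high, lying on the table between the robot and the board; to be left alone. Origin: under its middle.

How it is judged:
By the outcome, as a careful person would: the job done as asked, in the order asked, and still so for the second after the job is handed in, with the robot touching nothing.
It also fails if it takes over 136 s, if anything falls off the work surface, if the arm or the gripper's body presses on something with over 40 N, if the wrist force passes 120 N, or if a joint passes its speed limit or range.

ROBOT

A 6-joint arm with a two-finger parallel gripper is mounted at the origin on the work surface. World frame = base frame: x ahead of the robot, y to its left, z up, the work surface at z = 0. Lengths are in mm, angles in degrees, forces in N, time in s.
With the tool pointing down it reaches from about 350 to 850 mm from the base axis. Payload 8.1 kg.
Tool frame: the origin (TCP) lies at the very end of the fingers, on their centre line; the grasp point (between the pads) lies 19 mm behind it; z points along the fingers, y is the line along which they close (so a half turn about z gives the same grasp; the last joint's range is limited). The gripper opens to 85 mm and grips with 20 to 120 N. Pads are 22 mm wide; open, the fingers measure 114 mm over their backs; the gripper's body (76 mm by 85 mm) begins 54 mm behind the grasp point. The pads swing forward as they close: fully open they stand 13 mm farther back than shut.
Start: joints at [61.914, 7.471, 85.268, -0, 87.261, -4.893], TCP at [236.28, 551.522, 202.992] pointing down, gripper open.
Joint ranges: [-169.43, 169.43], [-51.17, 129.36], [1.28, 143.12], [-76.62, 256.62], [0, 156.53], [-152.29, 152.29]. Speed limits (degrees/s): [136.94, 136.94, 159.86, 180, 180, 180].

INTERFACE

Orientations are given as [roll, pitch, yaw] about the fixed x, y, z axes, in that order (R = Rz(yaw) Ry(pitch) Rx(roll)).
In Python, from bench import status, viewer, job gives the robot as it stands.
- The arm moves only by the tool arm_command, never from a script. Its argument "targets" is a list that holds one entry, the list of rows, each a list of 7 numbers: the shift along the world's x, y, z in m, then the turn, a rotation vector about the world's x, y, z in rad, then the opening, from -1 (shut) to 1 (fully open). In form: [[[dx, dy, dz, rx, ry, rz, gripper], ...]]. A call has 1 to 10 rows; each row shifts and turns the commanded pose from where the row before left it; what a row does not reach is not made up. A row lasts 1/8 s, in which the tool goes at most 62.5 mm and 10.7 degrees, less where a joint would pass 70% of its speed; a pose out of reach is approached as far as the arm can. A call with a gripper value outside its range is refused whole. The fingers move at their own pace and stop on an object; "force" is the grip in N (left out, the last holds). Time passes only in rows, so rows that do not move let the fingers close. It gives the time, the measured TCP pose, the force, the opening and the grip force at its end, in the units of the state.
- status.sense(): the state, without advancing time (a new reading comes with each control period).
- viewer.snapshot(name): name is "scene" or "top" or "wrist"; returns the picture (480x640x3 uint8, red, green, blue); there is no depth.
- viewer.camera_model(name): a dict with "vertical_fov" (degrees; the focal length in pixels is half the picture's height over the tangent of half this angle, whatever the lens; pixels are square), "cx", "cy" (the principal point, pixels), "k1" (the pictures are not rectified: a ray, as slopes to the right and down, at radius r is drawn at 1 + k1 r^2 times it, then the intrinsics apply), "xyz" and "attitude" of the camera in the world. Camera axes: x right, y down, z forward; pixel columns grow to the right and rows downward; lengths in mm; the calibration is good to about 2 mm. A picture is of the moment at which its call begins: read the wrist's pose just before it. camera_model takes no time and is no camera call; for the wrist camera it gives the pose at the moment of the call.
- job.hand_in(): hands the job in; it is judged then, once.
The state is a dict: "time": time; "joint_pos": joint angles; "qd": joint speeds; "joint_efforts": joint torques, N m; "tool_pos": TCP position; "tcp_rot": TCP orientation; "ft_force": force on the tool from outside, world axes, zero at the start; "wrist_torque": the same for the moment, N m; "finger_gap": finger opening in mm; "grip_force": force on a finger pad.
Only numpy, scipy, OpenCV 4.12 (cv2) and the standard library are available. Lean on these libraries where they do the work, as an engineer would, in place of code of your own. Each camera call takes 0.05 s, during which the arm holds its last target. There are 200 camera calls.

## Working session

There is one attempt and no reset: what is moved stays moved. The work goes in short steps, Python scripts to look and compute and a tool call to move; the robot and the scene stay as the last step left them, time stands still between calls to the robot, and variables do not carry over. Pictures are saved under pics/ and viewed, at most 14 in all, crops included, and the job is handed in when it is done.

Besides the shell and the picture viewer there is one more tool, called in YAML: its name, and indented under it one key for each argument. arm_command: Moves the arm, as the interface text tells. Its arguments: {"type":"object","properties":{"targets":{"type":"array"},"force":{"type":"number"}},"required":["targets"]}

```bash
mkdir -p pics; ls
python3 - <<'E'
from bench import status, viewer
import cv2
s=status.sense();print({k:(s[k]) for k in('time','tool_pos','tcp_rot','finger_gap')})
for n in('top','scene'):
    im=viewer.snapshot(n);cv2.imwrite(f'pics/{n}0.png',im[:,:,::-1]);print(n,viewer.camera_model(n))
E
```

```text
pics
{'time': 0.0, 'tool_pos': array([236.01463658, 550.97101017, 201.93651094]), 'tcp_rot': array([-1.79894186e+02, -9.47648812e-03,  1.56804390e+02]), 'finger_gap': 85.27474485783544}
top {'vertical_fov': 50.469868702507455, 'cx': 326.10058267111674, 'cy': 234.70599684725616, 'k1': -0.001130894900363787, 'xyz': array([397.24190751,  10.61621977, 977.85387769]), 'attitude': array([-1.72549279e+02, -6.14578527e-03, -8.85867847e+01])}
scene {'vertical_fov': 52.411413206593295, 'cx': 319.9075528147216, 'cy': 239.36525147525472, 'k1': -0.0015848048990558757, 'xyz': array([1047.34576166, -632.94617366,  563.6128653 ]), 'attitude': array([-123.02485535,    0.27097088,   39.66385651])}
```

View pics/top0.png

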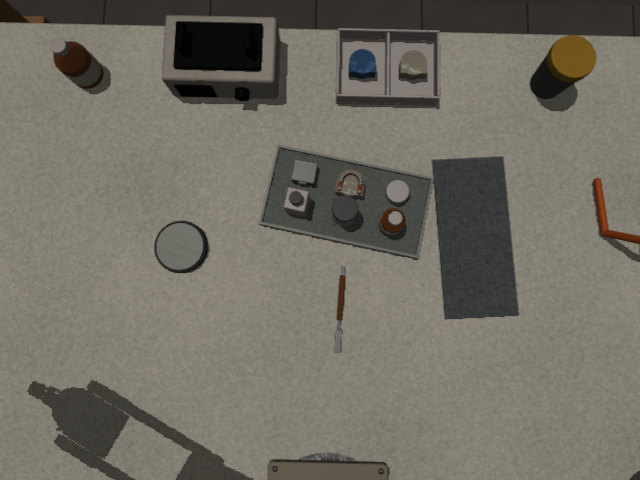

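View pics/scene0.png

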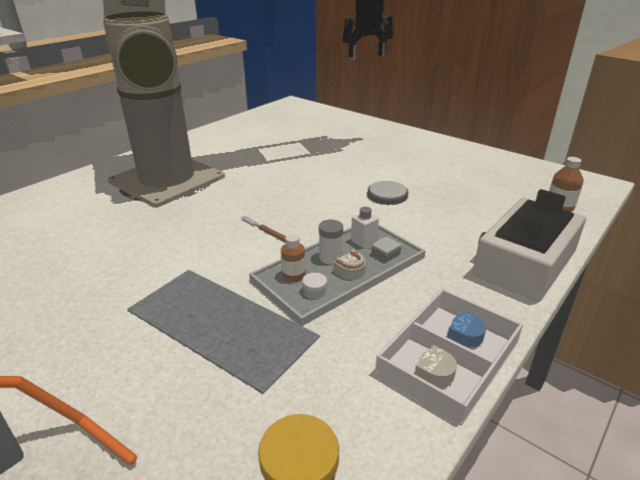

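The top view shows the board with corners at about (279,148), (432,179), (417,256) and (262,224). From left to right the front row is the square bottle (297,200), the tub (345,211) and the round bottle (393,221). The back row is the bur box (304,173), the cast (350,184) and the pot (398,192). The plate is at (181,247), left of the board (+y), and the mat is on the right (475,238).

The scene view confirms this, and everything is upright.

```bash
cat > h.py <<'E'
import numpy as np, cv2
from scipy.spatial.transform import Rotation as R
from bench import status, viewer
def ray(m,uv):
    f=240/np.tan(np.radians(m['vertical_fov']/2))
    p=(np.atleast_2d(uv)-[m['cx'],m['cy']])/f
    q=p.copy()
    for _ in range(5): q=p/(1+m['k1']*(q**2).sum(1,keepdims=True))
    d=np.c_[q,np.ones(len(q))]
    return d@R.from_euler('xyz',m['attitude'],degrees=True).as_matrix().T
def onplane(m,uv,z):
    d=ray(m,uv);return (m['xyz']+d*((z-m['xyz'][2])/d[:,2:]))
def proj(m,P):
    f=240/np.tan(np.radians(m['vertical_fov']/2))
    c=(np.atleast_2d(P)-m['xyz'])@R.from_euler('xyz',m['attitude'],degrees=True).as_matrix()
    q=c[:,:2]/c[:,2:];q=q*(1+m['k1']*(q**2).sum(1,keepdims=True))
    return q*f+[m['cx'],m['cy']]
E
python3 - <<'E'
from h import *
im=cv2.imread('pics/top0.png');m=viewer.camera_model('top')
hsv=cv2.cvtColor(im,cv2.COLOR_BGR2HSV)
for n,p in dict(table=(300,300),rimL=(270,186),floor=(325,170),floor2=(370,240),mat=(475,240),plate=(181,247),rimtop=(355,163)).items(): print(n,im[p[1],p[0]],hsv[p[1],p[0]])
# bluish-grey regions: b-r >= some
d=im[:,:,0].astype(int)-im[:,:,2]
mk=((d>-2)).astype(np.uint8)*255
mk=cv2.morphologyEx(cv2.morphologyEx(mk,cv2.MORPH_CLOSE,np.ones((5,5))),cv2.MORPH_OPEN,np.ones((3,3)))
cs,_=cv2.findContours(mk,cv2.RETR_EXTERNAL,cv2.CHAIN_APPROX_NONE)
for c in cs:
    if cv2.contourArea(c)<1200: continue
    (x,y),wh,a=cv2.minAreaRect(c);print('rect',(round(x,1),round(y,1)),np.round(wh,1),round(a,1),cv2.contourArea(c))
    if 100<y<300:
        for z in(5,18): 
            P=onplane(m,cv2.boxPoints(cv2.minAreaRect(c)),z)[:,:2];print(z,P.round(1).tolist(),P.mean(0).round(1))
crop=im[135:265,140:440]
cv2.imwrite('pics/crop.png',cv2.resize(crop[:, 110:],None,fx=4.2,fy=4.2,interpolation=cv2.INTER_CUBIC)); cv2.imwrite('pics/mk.png',mk)
E
```

```text
table [114 125 131] [ 19  33 131]
rimL [59 64 64] [30 20 64]
floor [68 72 71] [38 14 72]
floor2 [68 72 70] [45 14 72]
mat [53 53 52] [90  5 53]
plate [101 108 109] [ 26  19 109]
rimtop [60 63 64] [23 16 64]
rect (474.7, 237.4) [161.1  72.9] 85.3 11143.0
5 [[677.3, -190.2], [693.0, -333.2], [381.1, -351.7], [366.5, -214.4]] [ 529.5 -272.4]
18 [[673.6, -187.5], [689.0, -328.6], [381.3, -346.8], [366.9, -211.4]] [ 527.7 -268.6]
rect (217.6, 45.9) [86.7 46.6] 1.3 3875.5
```

View pics/crop.png

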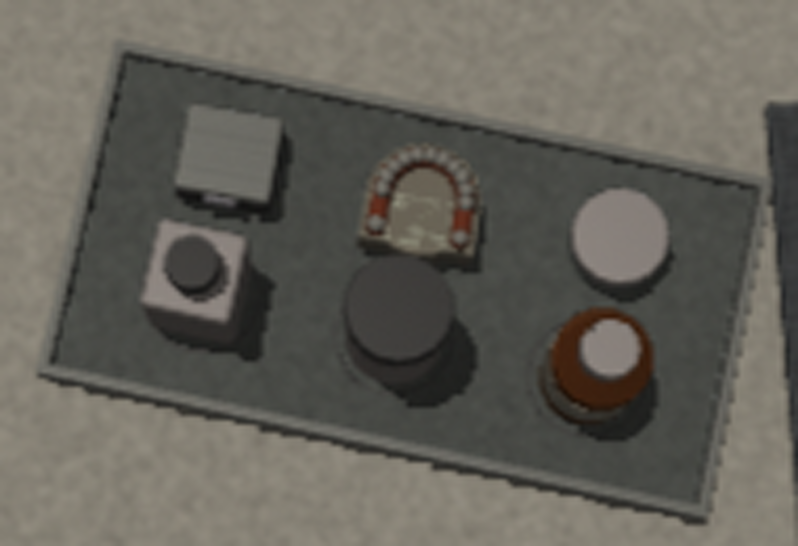

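The crop (offset (250,135), scale 4.2) shows rim corners at (120,45), (768,182), (705,520) and (42,374). The lid and cap centres are: tub (400,309), round bottle (610,349), square bottle (194,263), pot (620,236). The cast's straight edge faces the robot.

Run:
```python
from h import *
im=cv2.imread('pics/top0.png');m=viewer.camera_model('top')
up=lambda U:(np.array(U,float)+.5)/4.2-.5+[250,135]
C=onplane(m,up([(120,45),(768,182),(705,520),(42,374)]),18)[:,:2]
print('corners',C.round(1).tolist(),'centre',C.mean(0).round(1),'len',[round(np.linalg.norm(C[i]-C[i-1]),1) for i in range(4)])
yv=(C[0]-C[1])+(C[3]-C[2]);psi=np.degrees(np.arctan2(-yv[0],yv[1]));print('psi',psi)
Rm=np.array([[np.cos(np.radians(psi)),-np.sin(np.radians(psi))],[np.sin(np.radians(psi)),np.cos(np.radians(psi))]])
for n,U,z in(('tub',(400,309),86),('round',(610,349),96),('square',(194,263),88),('pot',(620,236),39),('castfront',(420,225),36)):
    P=onplane(m,up(U),z)[0,:2]; print(n,P.round(1),'board',((P-C.mean(0))@Rm).round(1))
for n,b in(('round',(-28,-90)),('tub',(-28,0)),('square',(-28,90)),('cast',(34,0))):print('nominal',n,(Rm@b+C.mean(0)).round(1))
# plate
g=cv2.GaussianBlur(cv2.resize(im[210:285,140:222],None,fx=6,fy=6,interpolation=cv2.INTER_CUBIC),(0,0),4)
gg=cv2.cvtColor(g,cv2.COLOR_BGR2GRAY)
h=cv2.HoughCircles(gg,cv2.HOUGH_GRADIENT,1,20,param1=60,param2=20,minRadius=110,maxRadius=180)
print(h)
for c in h[0][:4]:
    uv=(c[:2]+.5)/6-.5+[140,210];print(uv,c[2]/6,[ (z,onplane(m,uv,z)[0,:2].round(1)) for z in(0,18)],'px/mm',np.linalg.norm(np.diff(proj(m,[[500,250,18],[500,300,18]]),axis=0))/50)
cv2.imwrite('pics/plate.png',g)
```

```text
corners [[695.8, 111.1], [638.2, -188.8], [481.8, -160.1], [540.8, 140.8]] centre [589.1 -24.2] len [np.float64(157.8), np.float64(305.4), np.float64(159.0), np.float64(306.7)]
psi -10.980092186544901
tub [562.2 -18.8] board [-27.5   0.2]
round [ 545.6 -106.5] board [-27.1 -89. ]
square [579.5  68.9] board [-27.2  89.6]
pot [ 606.5 -118.2] board [ 34.9 -88.9]
castfront [610.  -28.7] board [21.3 -0.3]
nominal round [ 544.5 -107.3]
nominal tub [561.7 -18.9]
nominal square [578.8  69.4]
nominal cast [622.5 -30.7]
[[[248.5 226.5 162.5]
  [232.5 214.5 143.4]
  [258.5 244.5 170.4]
  [222.5 232.5 136.2]
  [252.5 204.5 124.1]
  [217.5 200.5 165.4]
  [238.5 249.5 171.5]
  [269.5 219.5 144.8]
  [235.5 189.5 124.4]]]
[181.         247.33333206] 27.083334 [(0, array([493.6, 293.1])), (18, array([491.8, 287.9]))] px/mm 0.526628426464114
[178.33333206 245.33333206] 23.9 [(0, array([497.3, 298.5])), (18, array([495.5, 293.2]))] px/mm 0.526628426464114
[182.66666794 250.33333206] 28.4 [(0, array([487.9, 289.5])), (18, array([486.2, 284.4]))] px/mm 0.526628426464114
[176.66666794 248.33333206] 22.699999 [(0, array([491.5, 301.3])), (18, array([489.7, 296. ]))] px/mm 0.526628426464114
```

View pics/plate.png

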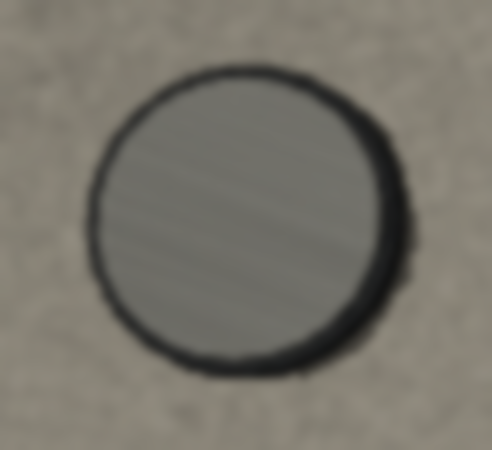

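arm_command:
  targets:
    - [[0.0155, -0.033, 0.0025, 0, 0, 0.0106, 1], [0.0155, -0.033, 0.0025, 0, 0, 0.0106, 1], [0.0155, -0.033, 0.0025, 0, 0, 0.0106, 1], [0.0155, -0.033, 0.0025, 0, 0, 0.0106, 1], [0.0155, -0.033, 0.0025, 0, 0, 0.0106, 1], [0.0155, -0.033, 0.0025, 0, 0, 0.0106, 1], [0.0155, -0.033, 0.0025, 0, 0, 0.0106, 1], [0.0155, -0.033, 0.0025, 0, 0, 0.0106, 1], [0.0155, -0.033, 0.0025, 0, 0, 0.0106, 1], [0.0155, -0.033, 0.0025, 0, 0, 0.0106, 1]]
  force: 40

```text
time: 1.35
tool_pos: [391.4, 220.3, 227.7]
tcp_rot: [-180.0, -0.0, 162.9]
ft_force: [1.4, -0.4, 0.6]
finger_gap: 85.6
grip_force: 0.0
```

arm_command:
  targets:
    - [[0.0155, -0.033, 0.0025, 0, 0, 0.0106, 1], [0.0155, -0.033, 0.0025, 0, 0, 0.0106, 1], [0.0155, -0.033, 0.0025, 0, 0, 0.0106, 1], [0.0155, -0.033, 0.0025, 0, 0, 0.0106, 1], [0.0155, -0.033, 0.0025, 0, 0, 0.0106, 1], [0.0155, -0.033, 0.0025, 0, 0, 0.0106, 1], [0.0155, -0.033, 0.0025, 0, 0, 0.0106, 1], [0.0155, -0.033, 0.0025, 0, 0, 0.0106, 1], [0.0155, -0.033, 0.0025, 0, 0, 0.0106, 1], [0, 0, 0, 0, 0, 0, 1]]

```text
time: 2.6
tool_pos: [531.0, -77.5, 249.8]
tcp_rot: [-180.0, -0.1, 168.2]
ft_force: [0.1, 0.7, -0.0]
finger_gap: 85.4
grip_force: 0.0
```

Run:
```python
from h import *
s=status.sense();print(s['time'],s['tool_pos'],s['tcp_rot'],s['joint_pos'])
m=viewer.camera_model('wrist');im=viewer.snapshot('wrist')[:,:,::-1].copy();cv2.imwrite('pics/w0.png',im);print(m)
np.save('m0.npy',m,allow_pickle=True)
```

```text
2.6 [530.97462714 -77.49535765 249.82195416] [-1.79974818e+02 -5.96909939e-02  1.68190963e+02] [-1.37588727e+01 -3.18803369e+00  9.13385072e+01 -2.72130040e-02
  9.19083259e+01 -9.19507413e+01]
{'vertical_fov': 71.66802132870436, 'cx': 324.9834813678616, 'cy': 237.99469693925053, 'k1': -0.0014266573580450398, 'xyz': array([450.34882402, -59.58436265, 420.16317377]), 'attitude': array([ 1.61291184e+02, -1.03687985e-01,  7.81598755e+01])}
```

View pics/w0.png

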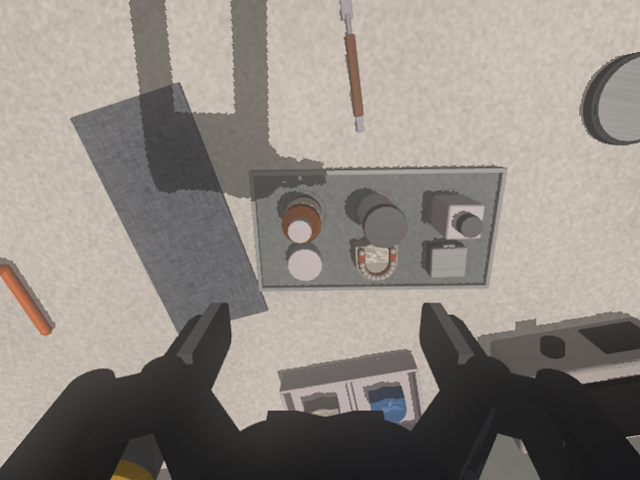

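The wrist view shows the board with corners at about (251,171), (506,168), (488,289) and (262,289). The round cap is at (300,231), the tub lid at (384,224), the square cap at (468,225) and the pot at (305,264). I'll cross-check these by refining the blobs.

Run:
```python
from h import *
im=cv2.imread('pics/w0.png');m=np.load('m0.npy',allow_pickle=True).item()
C=onplane(m,[(488,289),(262,289),(251,171),(506,168)],18)[:,:2]
yv=(C[0]-C[1])+(C[3]-C[2]);print('centre',C.mean(0).round(1),'psi',np.degrees(np.arctan2(-yv[0],yv[1])),[round(np.linalg.norm(C[i]-C[i-1]),1) for i in range(4)])
for n,seed,z in(('round',(300,231),96),('tub',(386,222),86),('square',(468,224),88),('pot',(305,265),39)):
    mk=np.zeros((482,642),np.uint8);t=(9,)*3
    cv2.floodFill(im.copy(),mk,seed,0,t,t,cv2.FLOODFILL_FIXED_RANGE|cv2.FLOODFILL_MASK_ONLY|(255<<8))
    mk=cv2.morphologyEx(mk[1:-1,1:-1],cv2.MORPH_OPEN,np.ones((5,5)))
    c=max(cv2.findContours(mk,0,1)[0],key=cv2.contourArea)
    e=cv2.fitEllipse(c);print(n,np.round(e[0],1),np.round(e[1],1),onplane(m,e[0],z)[0,:2].round(1))
```

```text
centre [590.6 -21.1] psi -11.540274187884677 [np.float64(161.0), np.float64(304.8), np.float64(157.2), np.float64(304.6)]
round [299.1 231.3] [20.  20.8] [ 545.4 -106. ]
tub [385.9 227. ] [39.1 43. ] [562.5 -17.1]
square [472.2 226.9] [18.2 21.8] [580.3  70.9]
pot [304.6 264.8] [29.3 31.8] [ 606.  -117.5]
```

arm_command:
  targets:
    - [[0.0035, -0.0073, -0.025, 0, 0, 0.0035, 0.53], [0.0035, -0.0073, -0.025, 0, 0, 0.0035, 0.53], [0.0035, -0.0073, -0.025, 0, 0, 0.0035, 0.53], [0.0035, -0.0073, -0.025, 0, 0, 0.0035, 0.53], [0, 0, -0.015, 0, 0, 0, 0.53], [0, 0, -0.015, 0, 0, 0, 0.53], [0, 0, -0.015, 0, 0, 0, 0.53], [0, 0, -0.015, 0, 0, 0, 0.53], [0, 0, 0, 0, 0, 0, 0.53], [0, 0, 0, 0, 0, 0, 0.53]]
  force: 30

```text
time: 3.9
tool_pos: [545.1, -104.7, 90.9]
tcp_rot: [-180.0, 0.0, 169.1]
ft_force: [0.0, 1.1, 0.6]
finger_gap: 65.2
grip_force: 0.0
```

arm_command:
  targets:
    - [[0, -0.0018, -0.015, 0, 0, 0, 0.53], [0, 0, -0.015, 0, 0, 0, 0.53], [0, 0, -0.015, 0, 0, 0, 0.53], [0, 0, -0.015, 0, 0, 0, 0.53], [0, 0, 0, 0, 0, 0, 0.53], [0, 0, 0, 0, 0, 0, -0.1], [0, 0, 0, 0, 0, 0, -0.1], [0, 0, 0, 0, 0, 0, -0.1], [0, 0, 0, 0, 0, 0, -0.1], [0, 0, 0, 0, 0, 0, -0.1]]

```text
time: 5.15
tool_pos: [545.4, -106.7, 31.2]
tcp_rot: [-180.0, 0.1, 169.1]
ft_force: [0.3, -1.1, 4.3]
finger_gap: 42.9
grip_force: 31.1
```

arm_command:
  targets:
    - [[0, 0, 0.01, 0, 0, 0, -0.1], [0, 0, 0.025, 0, 0, 0, -0.1], [0, 0, 0.025, 0, 0, 0, -0.1], [0.0095, -0.02, 0, 0, 0, 0, -0.1], [0.0095, -0.02, 0, 0, 0, 0, -0.1], [0.0095, -0.02, 0, 0, 0, 0, -0.1], [0.0095, -0.02, 0, 0, 0, 0, -0.1], [0.0095, -0.02, 0, 0, 0, 0, -0.1], [0.0095, -0.02, 0, 0, 0, 0, -0.1], [0.0095, -0.02, 0, 0, 0, 0, -0.1]]

```text
time: 6.4
tool_pos: [611.1, -246.8, 90.2]
tcp_rot: [180.0, -0.1, 169.2]
ft_force: [-0.2, -0.2, -2.1]
finger_gap: 42.6
grip_force: 30.9
```

arm_command:
  targets:
    - [[0.01, -0.02, 0, 0, 0, 0, -0.1], [0, 0, -0.015, 0, 0, 0, -0.1], [0, 0, -0.02, 0, 0, 0, -0.1], [0, 0, -0.015, 0, 0, 0, -0.1], [0, 0, -0.01, 0, 0, 0, -0.1], [0, 0, 0, 0, 0, 0, -0.1], [0, 0, 0, 0, 0, 0, -0.1]]

```text
time: 7.28
tool_pos: [621.8, -266.6, 31.2]
tcp_rot: [-180.0, 0.1, 169.2]
ft_force: [-0.1, -0.3, -1.6]
finger_gap: 42.1
grip_force: 30.9
```

arm_command:
  targets:
    - [[0, 0, -0.003, 0, 0, 0, -0.1], [0, 0, -0.002, 0, 0, 0, -0.1], [0, 0, -0.001, 0, 0, 0, -0.1], [0, 0, -0.001, 0, 0, 0, -0.1], [0, 0, 0, 0, 0, 0, -0.1]]

```text
time: 7.9
tool_pos: [621.8, -266.7, 24.3]
tcp_rot: [-180.0, 0.1, 169.1]
ft_force: [-1.4, 0.9, 3.9]
finger_gap: 42.3
grip_force: 31.4
```

arm_command:
  targets:
    - [[0, 0, 0, 0, 0, 0, 0.2], [0, 0, 0, 0, 0, 0, 0.53], [0, 0, 0, 0, 0, 0, 0.53], [0, 0, 0.015, 0, 0, 0, 0.53], [0, 0, 0.02, 0, 0, 0, 0.53], [0, 0, 0.03, 0, 0, 0, 0.53], [0, 0, 0.03, 0, 0, 0, 0.53], [0, 0, 0.03, 0, 0, 0, 0.53], [0, 0, 0, 0, 0, 0, 0.53]]

```text
time: 9.02
tool_pos: [623.9, -267.9, 154.7]
tcp_rot: [-179.9, 0.5, 169.1]
ft_force: [0.5, -0.3, -0.1]
finger_gap: 64.9
grip_force: 0.0
```

arm_command:
  targets:
    - [[-0.0066, 0.0276, 0, 0, 0, 0, 0.53], [-0.0066, 0.0276, 0, 0, 0, 0, 0.53], [-0.0066, 0.0276, 0, 0, 0, 0, 0.53], [-0.0066, 0.0276, 0, 0, 0, 0, 0.53], [-0.0066, 0.0276, 0, 0, 0, 0, 0.53], [-0.0066, 0.0276, 0, 0, 0, 0, 0.53], [-0.0066, 0.0276, 0, 0, 0, 0, 0.53], [-0.0066, 0.0276, 0, 0, 0, 0, 0.53], [-0.0066, 0.0276, -0.02, 0, 0, 0, 0.53], [0, 0, -0.02, 0, 0, 0, 0.53]]

```text
time: 10.28
tool_pos: [561.5, -16.4, 108.1]
tcp_rot: [180.0, 0.0, 169.3]
ft_force: [0.8, -0.5, 0.4]
finger_gap: 65.4
grip_force: 0.0
```

arm_command:
  targets:
    - [[0, 0, -0.01, 0, 0, 0, 0.53], [0, 0, 0, 0, 0, 0, 0.53], [0, 0, 0, 0, 0, 0, 0.53]]

```text
time: 10.65
tool_pos: [562.5, -18.9, 99.2]
tcp_rot: [-180.0, 0.1, 169.1]
ft_force: [0.3, 0.5, 0.8]
finger_gap: 65.4
grip_force: 0.0
```

arm_command:
  targets:
    - [[0, 0.0005, -0.015, 0, 0, 0, 0.53], [0, 0, -0.02, 0, 0, 0, 0.53], [0, 0, -0.02, 0, 0, 0, 0.53], [0, 0, -0.011, 0, 0, 0, 0.53], [0, 0, -0.005, 0, 0, 0, 0.53], [0, 0, 0, 0, 0, 0, -0.05], [0, 0, 0, 0, 0, 0, -0.05], [0, 0, 0, 0, 0, 0, -0.05], [0, 0, 0, 0, 0, 0, -0.05], [0, 0, 0, 0, 0, 0, -0.05]]

```text
time: 11.9
tool_pos: [562.0, -17.6, 27.6]
tcp_rot: [180.0, 0.0, 169.1]
ft_force: [-0.5, 0.3, -1.0]
finger_gap: 46.2
grip_force: 30.9
```

arm_command:
  targets:
    - [[0, 0, 0.01, 0, 0, 0, -0.05], [0, 0, 0.025, 0, 0, 0, -0.05], [0, 0, 0.025, 0, 0, 0, -0.05], [-0.0036, -0.0286, 0, 0, 0, 0, -0.05], [-0.0036, -0.0286, 0, 0, 0, 0, -0.05], [-0.0036, -0.0286, 0, 0, 0, 0, -0.05], [-0.0036, -0.0286, 0, 0, 0, 0, -0.05], [-0.0036, -0.0286, 0, 0, 0, 0, -0.05], [-0.0036, -0.0286, 0, 0, 0, 0, -0.05], [-0.0036, -0.0286, 0, 0, 0, 0, -0.05]]

```text
time: 13.15
tool_pos: [536.8, -218.8, 88.4]
tcp_rot: [-180.0, 0.0, 169.1]
ft_force: [-0.6, -0.9, -1.7]
finger_gap: 46.1
grip_force: 31.1
```

arm_command:
  targets:
    - [[-0.0034, -0.0286, 0, 0, 0, 0, -0.05], [-0.0034, -0.0286, 0, 0, 0, 0, -0.05], [0, 0, -0.015, 0, 0, 0, -0.05], [0, 0, -0.02, 0, 0, 0, -0.05], [0, 0, -0.015, 0, 0, 0, -0.05], [0, 0, -0.01, 0, 0, 0, -0.05], [0, 0, 0, 0, 0, 0, -0.05], [0, 0, 0, 0, 0, 0, -0.05]]

```text
time: 14.15
tool_pos: [530.4, -275.0, 28.0]
tcp_rot: [-180.0, 0.0, 169.2]
ft_force: [0.8, -0.6, -0.7]
finger_gap: 46.0
grip_force: 31.2
```

arm_command:
  targets:
    - [[0, 0, -0.003, 0, 0, 0, -0.05], [0, 0, -0.002, 0, 0, 0, -0.05], [0, 0, -0.001, 0, 0, 0, -0.05], [0, 0, -0.001, 0, 0, 0, -0.05], [0, 0, 0, 0, 0, 0, -0.05]]

```text
time: 14.78
tool_pos: [530.0, -275.1, 20.7]
tcp_rot: [-180.0, 0.0, 169.1]
ft_force: [-1.0, -0.8, -0.0]
finger_gap: 46.0
grip_force: 31.2
```

arm_command:
  targets:
    - [[0, 0, 0, 0, 0, 0, 0.2], [0, 0, 0, 0, 0, 0, 0.53], [0, 0, 0, 0, 0, 0, 0.53], [0, 0, 0.015, 0, 0, 0, 0.53], [0, 0, 0.02, 0, 0, 0, 0.53], [0, 0, 0.03, 0, 0, 0, 0.53], [0, 0, 0.03, 0, 0, 0, 0.53], [0, 0, 0.03, 0, 0, 0, 0.53], [0, 0, 0, 0, 0, 0, 0.53]]

```text
time: 15.9
tool_pos: [532.3, -276.5, 151.0]
tcp_rot: [-179.8, 0.4, 169.2]
ft_force: [1.0, 0.6, -1.3]
finger_gap: 65.3
grip_force: 0.0
```

arm_command:
  targets:
    - [[0.0041, 0.0345, 0, 0, 0, 0, 0.53], [0.005, 0.0345, 0, 0, 0, 0, 0.53], [0.005, 0.0345, 0, 0, 0, 0, 0.53], [0.005, 0.0345, 0, 0, 0, 0, 0.53], [0.005, 0.0345, 0, 0, 0, 0, 0.53], [0.005, 0.0345, 0, 0, 0, 0, 0.53], [0.005, 0.0345, 0, 0, 0, 0, 0.53], [0.005, 0.0345, 0, 0, 0, 0, 0.53], [0.005, 0.0345, 0, 0, 0, 0, 0.53], [0.005, 0.0345, 0, 0, 0, 0, 0.53]]

```text
time: 17.15
tool_pos: [578.7, 71.2, 145.4]
tcp_rot: [-180.0, -0.0, 169.1]
ft_force: [0.7, -0.3, -0.3]
finger_gap: 65.3
grip_force: 0.0
```

arm_command:
  targets:
    - [[0, 0, -0.02, 0, 0, 0, 0.53], [0, 0, -0.03, 0, 0, 0, 0.53], [0, 0, 0, 0, 0, 0, 0.53], [0, 0, 0, 0, 0, 0, 0.53]]

```text
time: 17.65
tool_pos: [579.0, 69.4, 95.9]
tcp_rot: [-180.0, -0.0, 169.1]
ft_force: [-0.0, 0.3, 0.4]
finger_gap: 65.4
grip_force: 0.0
```

arm_command:
  targets:
    - [[0.0005, 0.0004, -0.015, 0, 0, 0, 0.53], [0, 0, -0.02, 0, 0, 0, 0.53], [0, 0, -0.02, 0, 0, 0, 0.53], [0, 0, -0.011, 0, 0, 0, 0.53], [0, 0, 0, 0, 0, 0, 0.53], [0, 0, 0, 0, 0, 0, -0.2], [0, 0, 0, 0, 0, 0, -0.2], [0, 0, 0, 0, 0, 0, -0.2], [0, 0, 0, 0, 0, 0, -0.2], [0, 0, 0, 0, 0, 0, -0.2]]

```text
time: 18.9
tool_pos: [580.4, 70.4, 30.5]
tcp_rot: [180.0, 0.1, 169.1]
ft_force: [-0.1, -0.4, 5.5]
finger_gap: 39.1
grip_force: 32.0
```

arm_command:
  targets:
    - [[0, 0, 0.01, 0, 0, 0, -0.2], [0, 0, 0.025, 0, 0, 0, -0.2], [0, 0, 0.025, 0, 0, 0, -0.2], [-0.012, -0.0293, 0, 0, 0, 0, -0.2], [-0.012, -0.0293, 0, 0, 0, 0, -0.2], [-0.012, -0.0293, 0, 0, 0, 0, -0.2], [-0.012, -0.0293, 0, 0, 0, 0, -0.2], [-0.012, -0.0293, 0, 0, 0, 0, -0.2], [-0.012, -0.0293, 0, 0, 0, 0, -0.2], [-0.012, -0.0293, 0, 0, 0, 0, -0.2]]

```text
time: 20.15
tool_pos: [494.6, -135.3, 89.5]
tcp_rot: [180.0, -0.0, 169.2]
ft_force: [1.1, -1.1, -1.0]
finger_gap: 39.4
grip_force: 31.2
```

arm_command:
  targets:
    - [[-0.012, -0.0293, 0, 0, 0, 0, -0.2], [-0.012, -0.0293, 0, 0, 0, 0, -0.2], [-0.012, -0.0293, 0, 0, 0, 0, -0.2], [-0.012, -0.0293, 0, 0, 0, 0, -0.2], [-0.012, -0.0293, 0, 0, 0, 0, -0.2], [0, 0, -0.02, 0, 0, 0, -0.2], [0, 0, -0.025, 0, 0, 0, -0.2], [0, 0, -0.015, 0, 0, 0, -0.2], [0, 0, 0, 0, 0, 0, -0.2], [0, 0, 0, 0, 0, 0, -0.2]]

```text
time: 21.4
tool_pos: [436.0, -281.4, 30.4]
tcp_rot: [-180.0, 0.1, 169.2]
ft_force: [-0.3, -0.9, -0.8]
finger_gap: 39.1
grip_force: 31.2
```

arm_command:
  targets:
    - [[0, 0, -0.003, 0, 0, 0, -0.2], [0, 0, -0.002, 0, 0, 0, -0.2], [0, 0, -0.001, 0, 0, 0, -0.2], [0, 0, -0.001, 0, 0, 0, -0.2], [0, 0, 0, 0, 0, 0, -0.2]]

```text
time: 22.02
tool_pos: [435.8, -281.4, 23.5]
tcp_rot: [-180.0, 0.0, 169.2]
ft_force: [-3.9, 2.3, 7.0]
finger_gap: 39.3
grip_force: 32.1
```

arm_command:
  targets:
    - [[0, 0, 0, 0, 0, 0, 0.2], [0, 0, 0, 0, 0, 0, 0.53], [0, 0, 0, 0, 0, 0, 0.53], [0, 0, 0.015, 0, 0, 0, 0.53], [0, 0, 0.02, 0, 0, 0, 0.53], [0, 0, 0.03, 0, 0, 0, 0.53], [0, 0, 0.03, 0, 0, 0, 0.53], [0, 0, 0.03, 0, 0, 0, 0.53], [0, 0, 0, 0, 0, 0, 0.53]]

```text
time: 23.15
tool_pos: [437.4, -282.7, 151.8]
tcp_rot: [-179.8, 0.3, 169.2]
ft_force: [-0.4, 0.3, 0.1]
finger_gap: 65.2
grip_force: 0.0
```

arm_command:
  targets:
    - [[0.012, 0.022, 0.005, 0, 0, 0, 1], [0.012, 0.022, 0.005, 0, 0, 0, 1], [0.012, 0.022, 0.005, 0, 0, 0, 1], [0.012, 0.022, 0.005, 0, 0, 0, 1], [0.012, 0.022, 0.005, 0, 0, 0, 1], [0.012, 0.022, 0.005, 0, 0, 0, 1], [0.012, 0.022, 0.005, 0, 0, 0, 1], [0.012, 0.022, 0.005, 0, 0, 0, 1], [0.012, 0.022, 0.005, 0, 0, 0, 1], [0, 0, 0, 0, 0, 0, 1]]

```text
time: 24.4
tool_pos: [543.8, -81.9, 192.4]
tcp_rot: [180.0, -0.0, 169.3]
ft_force: [0.1, 0.9, -0.7]
finger_gap: 85.4
grip_force: 0.0
```

Run:
```python
from h import *
s=status.sense();print(s['time'],s['tool_pos'],s['tcp_rot'])
m=viewer.camera_model('wrist');im=viewer.snapshot('wrist')[:,:,::-1].copy();cv2.imwrite('pics/w1.png',im)
np.save('m1.npy',m,allow_pickle=True)
```

```text
24.4 [543.80525088 -81.85048993 192.39035567] [ 1.79984549e+02 -1.08309358e-02  1.69272422e+02]
```

View pics/w1.png

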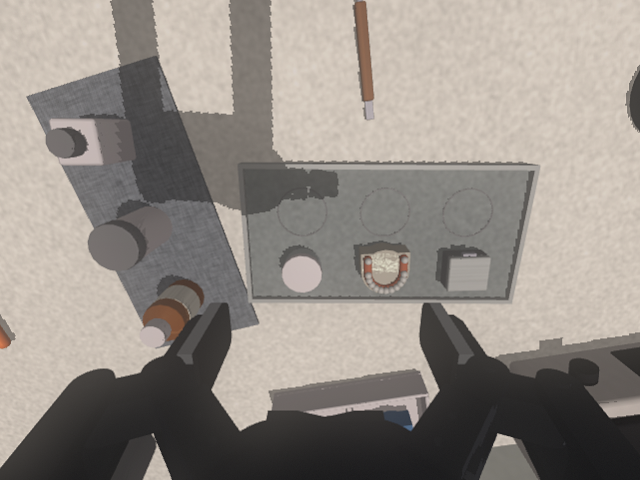

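All three containers stand on the mat. The empty rings are at about (302,212), (384,211) and (467,211). The cast's straight edge runs from (361,254) to (410,252) and its round end is near (386,292). Next I'll measure the rings and the cast.

Run:
```python
from h import *
im=cv2.imread('pics/w1.png');m=np.load('m1.npy',allow_pickle=True).item()
g=cv2.resize(cv2.cvtColor(im,cv2.COLOR_BGR2GRAY)[150:310,230:550],None,fx=4,fy=4,interpolation=cv2.INTER_CUBIC)
for (u,v) in((302,212),(384,211),(467,211)):
    x,y=(u-230)*4-140,(v-150)*4-140; sub=g[y:y+280,x:x+280]
    h=cv2.HoughCircles(cv2.GaussianBlur(sub,(0,0),2),cv2.HOUGH_GRADIENT,1,50,param1=30,param2=8,minRadius=85,maxRadius=110)
    c=h[0][0];uv=(c[:2]+[x,y]+.5)/4-.5+[230,150];print('ring',uv.round(1),c[2]/4,onplane(m,uv,12)[0,:2].round(1))
C=onplane(m,[(510,302),(249,299),(240,164),(538,166)],18)[:,:2];yv=(C[0]-C[1])+(C[3]-C[2])
print('board',C.mean(0).round(1),np.degrees(np.arctan2(-yv[0],yv[1])))
cv2.imwrite('pics/cast.png',cv2.resize(im[230:310,340:435],None,fx=7,fy=7,interpolation=cv2.INTER_CUBIC))
```

```text
ring [296.2 220.2] 24.825 [ 553.8 -114. ]Traceback (most recent call last):
  File "<stdin>", line 7, in <module>
TypeError: 'NoneType' object is not subscriptable
```

Run:
```python
from h import *
im=cv2.imread('pics/w1.png')
c=cv2.resize(im[180:300,260:500],None,fx=3.3,fy=3.3,interpolation=cv2.INTER_CUBIC)
cv2.imwrite('pics/cast.png',cv2.convertScaleAbs(c,alpha=1.5))
```

```text
(no output)
```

View pics/cast.png

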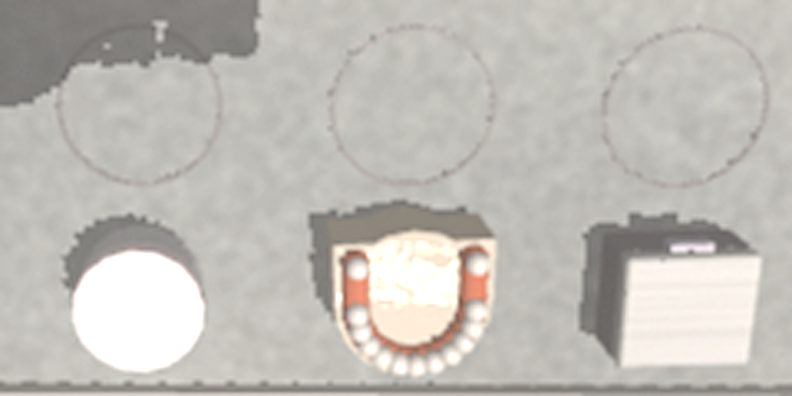

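The enhanced crop (offset (260,180), scale 3.3) shows the ring centres at (140,104), (412,104) and (685,107). The cast's upper straight edge runs from (332,245) to (496,240).

Run:
```python
from h import *
m=np.load('m1.npy',allow_pickle=True).item()
up=lambda U:(np.array(U,float)+.5)/3.3-.5+[260,180]
r=onplane(m,up([(140,104.5),(412,104),(685.5,107)]),12)[:,:2];print('rings',r.round(1).tolist())
e=onplane(m,up([(332,245),(496,240)]),36)[:,:2];d=e[1]-e[0];L=np.linalg.norm(d);d/=L
fw=np.array([d[1],-d[0]]); print('edge',e.round(1).tolist(),'len',L,'cast psi',np.degrees(np.arctan2(fw[1],fw[0])))
mid=e.mean(0);print('grasp pt',(mid+11*fw).round(1),'origin',(mid+24*fw).round(1))
```

```text
rings [[545.2, -105.6], [561.8, -17.7], [579.7, 70.7]]
edge [[596.3, -52.2], [604.4, -0.4]] len 52.38508837875056 cast psi -8.93880341757116
grasp pt [611.2 -28. ] origin [624. -30.]
```

arm_command:
  targets:
    - [[0.0167, 0.0136, -0.02, 0, 0, 0, 0.7], [0.0167, 0.0136, -0.025, 0, 0, 0, 0.7], [0.0167, 0.0136, -0.025, 0, 0, 0, 0.7], [0.0167, 0.0136, -0.02, 0, 0, 0, 0.7], [0, 0, -0.02, 0, 0, -0.002, 0.7], [0, 0, -0.025, 0, 0, 0, 0.7], [0, 0, 0, 0, 0, 0, 0.7], [0, 0, 0, 0, 0, 0, 0.7]]

```text
time: 25.45
tool_pos: [610.2, -29.6, 58.3]
tcp_rot: [-180.0, 0.0, 169.0]
ft_force: [-0.1, 1.0, -0.2]
finger_gap: 72.6
grip_force: 0.0
```

arm_command:
  targets:
    - [[0.0005, 0.002, -0.015, 0, 0, 0, 0.7], [0, 0, -0.015, 0, 0, 0, 0.7], [0, 0, -0.01, 0, 0, 0, 0.7], [0, 0, -0.004, 0, 0, 0, 0.7], [0, 0, 0, 0, 0, 0, 0.7], [0, 0, 0, 0, 0, 0, 0.1], [0, 0, 0, 0, 0, 0, 0.1], [0, 0, 0, 0, 0, 0, 0.1], [0, 0, 0, 0, 0, 0, 0.1], [0, 0, 0, 0, 0, 0, 0.1]]
  force: 35

```text
time: 26.7
tool_pos: [610.8, -26.8, 13.5]
tcp_rot: [180.0, 0.0, 169.0]
ft_force: [-0.8, 0.3, 0.4]
finger_gap: 47.1
grip_force: 0.0
```

Run:
```python
from h import *
a=viewer.snapshot('wrist')[:,:,::-1];b=viewer.snapshot('scene')[:,:,::-1]
b=cv2.resize(b[180:330,230:430],None,fx=3,fy=3,interpolation=cv2.INTER_CUBIC)[:450,:]
a=cv2.resize(a[200:400,160:480],(600,375))[:,:]
c=np.zeros((600,800,3),np.uint8);c[:300,:480]=cv2.resize(a,(480,300));c[300:,:400]=cv2.resize(b,(400,300))
cv2.imwrite('pics/chk.png',cv2.convertScaleAbs(c,alpha=1.4))
```

```text
(no output)
```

View pics/chk.png

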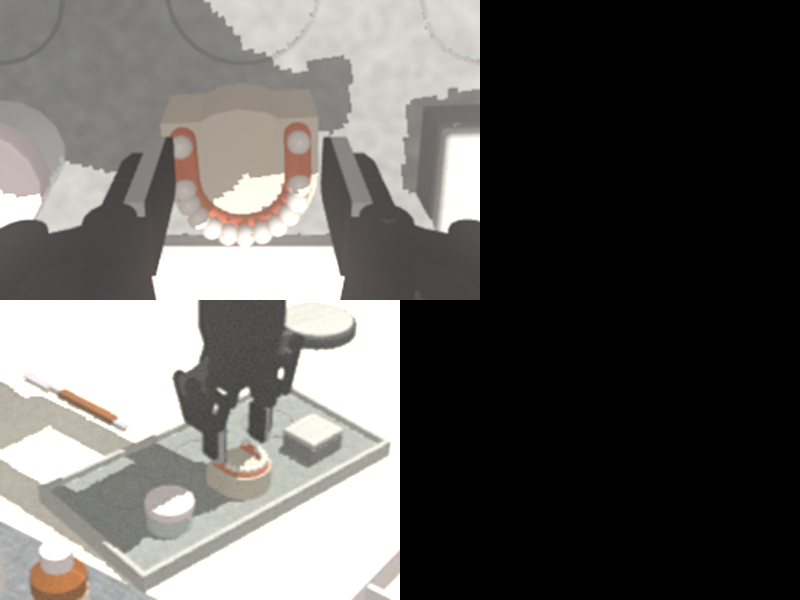

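The wrist view shows the fingers over or beside the cast, and their tips look higher than the nominal TCP. I'll check the finger tips against the calibrated scene view.

Run:
```python
from h import *
s=status.sense();print(s['tool_pos'],s['finger_gap'])
m=viewer.camera_model('scene');mw=viewer.camera_model('wrist')
T=s['tool_pos'];yv=np.array([.19,.982,0]);xv=np.array([.982,-.19,0])
im=viewer.snapshot('scene')[:,:,::-1].copy();wr=viewer.snapshot('wrist')[:,:,::-1].copy()
S=4;o=np.array([280,190]);big=cv2.convertScaleAbs(cv2.resize(im[190:310,280:400],None,fx=S,fy=S,interpolation=cv2.INTER_CUBIC),alpha=1.6)
ow=np.array([220,230]);bw=cv2.convertScaleAbs(cv2.resize(wr[230:310,220:440],None,fx=3,fy=3,interpolation=cv2.INTER_CUBIC),alpha=1.6)
for sy in(-1,1):
  for h,c in((0,(0,0,255)),(15,(0,255,0)),(30,(255,0,0))):
    for sx in(-11,11):
      P=T+sy*24*yv+sx*xv+[0,0,h]
      cv2.circle(big,tuple(((proj(m,P)[0]-o)*S).astype(int).tolist()),3,c,-1)
      cv2.circle(bw,tuple(((proj(mw,P)[0]-ow)*3).astype(int).tolist()),3,c,-1)
c=np.zeros((480,800,3),np.uint8);c[:,:480]=big;b=cv2.resize(bw,(320,116*1));
cv2.imwrite('pics/chk2.png',np.vstack([np.hstack([big,np.zeros((480,180,3),np.uint8)])[:340],bw]))
```

```text
[610.79151296 -26.77907591  13.50418865] 46.99691337716271
```

View pics/chk2.png

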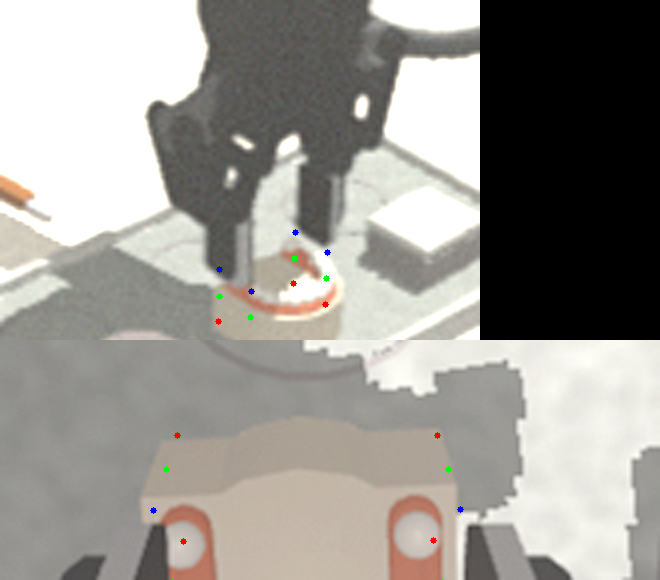

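Both views put the real finger tips about 29 mm above the reported TCP, so the fingers are still above the cast base. I'll open the gripper and go down with force checks.

arm_command:
  targets:
    - [[0, 0, 0, 0, 0, 0, 0.7], [0, 0, 0, 0, 0, 0, 0.7], [0, 0, -0.008, 0, 0, 0, 0.7], [0, 0, -0.007, 0, 0, 0, 0.7], [0, 0, 0, 0, 0, 0, 0.7]]

```text
time: 27.52
tool_pos: [609.7, -26.6, -2.9]
tcp_rot: [-180.0, -0.1, 169.0]
ft_force: [0.1, -0.2, -0.1]
finger_gap: 72.5
grip_force: 0.0
```

arm_command:
  targets:
    - [[0, 0, -0.005, 0, 0, 0, 0.7], [0, 0, -0.003, 0, 0, 0, 0.7], [0, 0, 0, 0, 0, 0, 0.7]]

```text
time: 27.9
tool_pos: [610.5, -26.7, -9.9]
tcp_rot: [-180.0, -0.0, 169.0]
ft_force: [0.8, -0.1, 0.3]
finger_gap: 72.3
grip_force: 0.0
```

arm_command:
  targets:
    - [[0, 0, -0.0025, 0, 0, 0, 0.7], [0, 0, 0, 0, 0, 0, 0.3], [0, 0, 0, 0, 0, 0, 0.1], [0, 0, 0, 0, 0, 0, 0.1], [0, 0, 0, 0, 0, 0, 0.1], [0, 0, 0, 0, 0, 0, 0.1]]

```text
time: 28.65
tool_pos: [610.9, -26.8, -11.9]
tcp_rot: [-180.0, 0.0, 169.0]
ft_force: [0.0, 0.0, 1.2]
finger_gap: 51.5
grip_force: 38.0
```

Run:
```python
from h import *
a=viewer.snapshot('wrist')[:,:,::-1];b=viewer.snapshot('scene')[:,:,::-1]
b=cv2.resize(b[180:310,270:410],(420,390),interpolation=cv2.INTER_CUBIC)
a=cv2.resize(a[230:330,200:450],(700,280))
cv2.imwrite('pics/chk3.png',cv2.convertScaleAbs(np.vstack([a[:200],np.hstack([b,np.zeros((390,280,3),np.uint8)])]),alpha=1.4))
```

```text
(no output)
```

View pics/chk3.png

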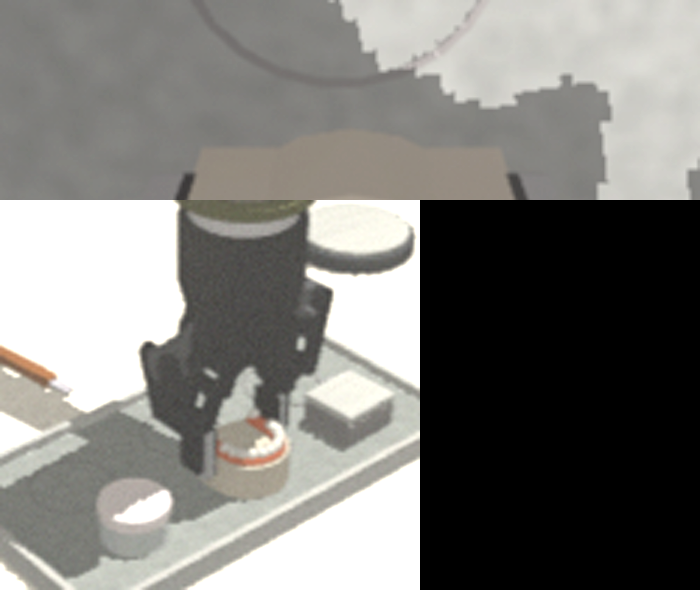

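The cast is gripped at a 51.5 mm gap with 38 N. Next is the lift and a look at the plate on the way.

arm_command:
  targets:
    - [[0, 0, 0.01, 0, 0, 0, 0.1], [0, 0, 0.025, 0, 0, 0, 0.1], [0, 0, 0.03, 0, 0, 0, 0.1], [0, 0, 0.03, 0, 0, 0, 0.1], [-0.0128, 0.032, 0, 0, 0, 0, 0.1], [-0.0128, 0.032, 0, 0, 0, 0, 0.1], [-0.0128, 0.032, 0, 0, 0, 0, 0.1], [-0.0128, 0.032, 0, 0, 0, 0, 0.1], [-0.0128, 0.032, 0, 0, 0, 0, 0.1], [0, 0, 0, 0, 0, 0, 0.1]]

```text
time: 30.0
tool_pos: [545.7, 135.3, 83.2]
tcp_rot: [180.0, -0.0, 169.2]
ft_force: [0.6, -0.2, -2.5]
finger_gap: 51.5
grip_force: 37.7
```

Run:
```python
from h import *
s=status.sense();print(s['time'],s['tool_pos'],s['tcp_rot'],s['finger_gap'],s['grip_force'])
m=viewer.camera_model('wrist');im=viewer.snapshot('wrist')[:,:,::-1].copy();np.save('m2.npy',m,allow_pickle=True);cv2.imwrite('pics/w2.png',im)
print('predicted plate px',proj(m,[[494.8,291,18]]))
```

```text
30.0 [545.67539596 135.29460516  83.23377757] [ 1.79976557e+02 -3.68833700e-02  1.69198391e+02] 51.49440825799582 37.724916860461235
predicted plate px [[534.84033206 130.65499823]]
```

View pics/w2.png

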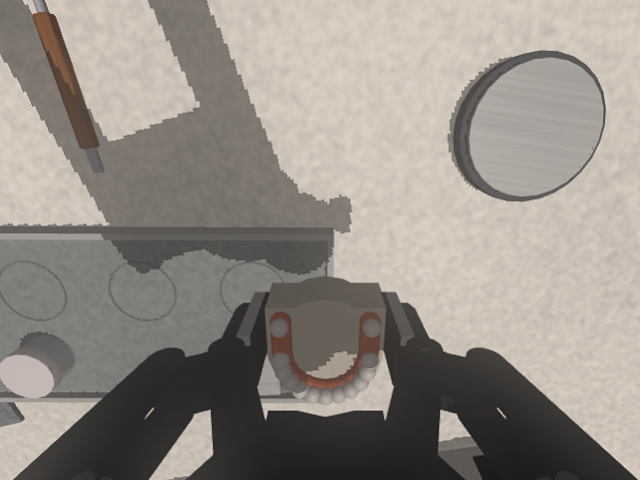

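The plate's top is the light ellipse spanning about x 468–605 and y 52–200. The held cast's lower straight edge is at y≈283, x 270–382. I'll cast these to their planes.

Run:
```python
from h import *
from scipy.optimize import least_squares
im=cv2.imread('pics/w2.png');m=np.load('m2.npy',allow_pickle=True).item()
mk=np.zeros((482,642),np.uint8);t=(14,)*3
cv2.floodFill(cv2.GaussianBlur(im,(0,0),1.5),mk,(537,140),0,t,t,cv2.FLOODFILL_FIXED_RANGE|cv2.FLOODFILL_MASK_ONLY|(255<<8))
mk=cv2.morphologyEx(mk[1:-1,1:-1],cv2.MORPH_CLOSE,np.ones((9,9)))
c=cv2.convexHull(max(cv2.findContours(mk,0,cv2.CHAIN_APPROX_NONE)[0],key=cv2.contourArea))[:,0]
print('bbox',cv2.boundingRect(c))
P=onplane(m,c,18)[:,:2]
r=least_squares(lambda p:np.hypot(*(P-p[:2]).T)-p[2],[*P.mean(0),45],loss='soft_l1').x;print('plate',r)
e=onplane(m,[(270,283),(382,283)],107.4)[:,:2];print('edge',e.round(1).tolist(),np.linalg.norm(e[1]-e[0]))
T=np.array([545.7,135.3]);fw=np.array([.982,-.19]);print('edge along fw rel TCP',(e.mean(0)-T)@fw,'lat',(e.mean(0)-T)@[.19,.982])
```

```text
bbox (470, 59, 132, 136)
plate [494.93840212 291.00403645  43.47216464]
edge [[531.1, 112.1], [541.4, 165.7]] 54.51777451847631
edge along fw rel TCP -9.94752662820395 lat 1.7381244946169172
```

arm_command:
  targets:
    - [[-0.0128, 0.0317, 0, 0, 0, 0, 0.1], [-0.0128, 0.0317, 0, 0, 0, 0, 0.1], [-0.0128, 0.0317, 0, 0, 0, 0, 0.1], [-0.0128, 0.0317, 0, 0, 0, 0, 0.1], [-0.0128, 0.0317, 0, 0, 0, 0, 0.1], [0, 0, -0.02, 0, 0, 0, 0.1], [0, 0, -0.025, 0, 0, 0, 0.1], [0, 0, -0.025, 0, 0, 0, 0.1], [0, 0, -0.01, 0, 0, 0, 0.1], [0, 0, 0, 0, 0, 0, 0.1]]

```text
time: 31.3
tool_pos: [482.5, 290.5, 2.1]
tcp_rot: [-179.9, -0.1, 169.0]
ft_force: [0.3, 1.6, -1.2]
finger_gap: 51.0
grip_force: 37.7
```

arm_command:
  targets:
    - [[0, 0, 0, 0, 0, 0, 0.1], [0, 0, 0, 0, 0, 0, 0.1]]

```text
time: 31.55
tool_pos: [483.8, 292.1, 4.2]
tcp_rot: [179.9, 0.1, 169.0]
ft_force: [-0.7, 0.1, -2.0]
finger_gap: 51.0
grip_force: 37.7
```

arm_command:
  targets:
    - [[-0.0018, 0.001, -0.004, 0, 0, 0, 0.1], [0, 0, -0.003, 0, 0, 0, 0.1], [0, 0, -0.001, 0, 0, 0, 0.1], [0, 0, 0, 0, 0, 0, 0.1], [0, 0, 0, 0, 0, 0, 0.1]]

```text
time: 32.17
tool_pos: [481.0, 292.8, -5.0]
tcp_rot: [180.0, 0.0, 169.0]
ft_force: [-0.3, -0.1, -1.6]
finger_gap: 51.2
grip_force: 37.7
```

arm_command:
  targets:
    - [[0.0004, 0.0002, -0.0006, 0, 0, 0, 0.1], [0, 0, -0.0004, 0, 0, 0, 0.1], [0, 0, 0, 0, 0, 0, 0.1], [0, 0, 0, 0, 0, 0, 0.1]]

```text
time: 32.67
tool_pos: [481.5, 293.0, -5.8]
tcp_rot: [180.0, 0.0, 169.0]
ft_force: [-0.1, -0.0, 0.1]
finger_gap: 51.0
grip_force: 37.8
```

arm_command:
  targets:
    - [[0, 0, -0.0004, 0, 0, 0, 0.1], [0, 0, 0, 0, 0, 0, 0.1], [0, 0, 0, 0, 0, 0, 0.1]]

```text
time: 33.05
tool_pos: [481.5, 293.0, -5.9]
tcp_rot: [180.0, 0.0, 169.0]
ft_force: [-2.3, -1.9, 5.5]
finger_gap: 51.1
grip_force: 38.5
```

arm_command:
  targets:
    - [[0, 0, 0, 0, 0, 0, 0.35], [0, 0, 0, 0, 0, 0, 0.6], [0, 0, 0, 0, 0, 0, 0.7], [0, 0, 0, 0, 0, 0, 0.7], [0, 0, 0.01, 0, 0, 0, 0.7], [0, 0, 0.02, 0, 0, 0, 0.7], [0, 0, 0.03, 0, 0, 0, 0.7], [0, 0, 0.04, 0, 0, 0, 0.7], [0, 0, 0.04, 0, 0, 0, 0.7], [0, 0, 0, 0, 0, 0, 0.7]]

```text
time: 34.3
tool_pos: [484.6, 294.5, 140.2]
tcp_rot: [179.7, 0.5, 169.0]
ft_force: [-0.3, 0.0, -0.0]
finger_gap: 72.3
grip_force: 0.0
```

arm_command:
  targets:
    - [[0, 0, 0, 0, 0, 0, 0.6], [0, 0, 0, 0, 0, 0, 0.53]]

```text
time: 34.55
tool_pos: [480.5, 292.5, 132.4]
tcp_rot: [-179.9, -0.1, 169.0]
ft_force: [-0.5, -0.3, -1.1]
finger_gap: 65.4
grip_force: 0.0
```

Run:
```python
from h import *
s=status.sense();print(s['time'],s['tool_pos'],s['tcp_rot'])
m=viewer.camera_model('wrist');im=viewer.snapshot('wrist')[:,:,::-1].copy();np.save('m3.npy',m,allow_pickle=True);cv2.imwrite('pics/w3.png',im)
cv2.imwrite('pics/w3c.png',cv2.resize(im[150:330,200:440],(800,600),interpolation=cv2.INTER_CUBIC))
```

```text
34.55 [480.49858077 292.5099789  132.44998835] [-1.79926670e+02 -9.81720750e-02  1.69033542e+02]
```

View pics/w3c.png

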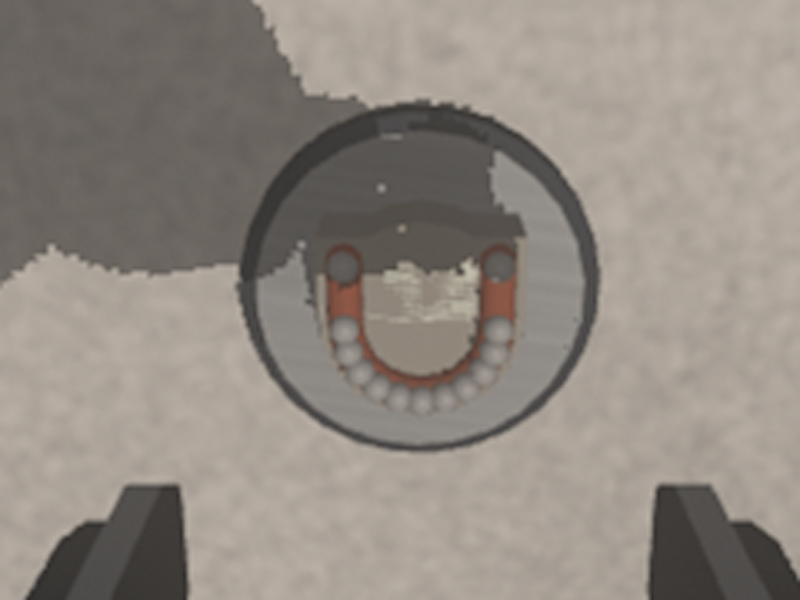

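The cast sits flat on the plate, laterally centred. In the crop (offset (200,150), scale 3.33) the plate's top disc spans x 255–585 and y 132–440. The cast's lower front edge runs from (320,214) to (523,214).

Run:
```python
from h import *
m=np.load('m3.npy',allow_pickle=True).item()
up=lambda U:(np.array(U,float)+.5)/(10/3)-.5+[200,150]
P=onplane(m,up([(255,284),(585,284),(420,132),(420,440)]),18)[:,:2]
O=onplane(m,up([(241,276),(599,276),(420,451)]),9)[:,:2]
fw=np.array([.982,-.19]);lt=np.array([.19,.982])
f=P@fw;l=P@lt;print('disc fwd',f.round(1),'lat',l.round(1),'centre f,l',(f[2]+f[3])/2,(l[0]+l[1])/2,'dia',f[3]-f[2],l[1]-l[0],'sum',P.round(1).tolist())
e=onplane(m,up([(320,214),(523,214)]),18)[:,:2];t=onplane(m,up([(319,238),(527,238)]),42)[:,:2]
for n,q in(('low',e),('top',t)):print(n,np.linalg.norm(q[1]-q[0]),'origin f,l',(q@fw).mean()+24,(q@lt).mean(),'tilt',np.degrees(np.arctan2(*(np.diff(q@fw),np.diff(q@lt)))))
print('ref plate',np.array([494.9,291.])@fw,np.array([494.9,291.])@lt)
```

```text
disc fwd [427.  427.1 385.7 473.7] lat [335.9 425.2 380.5 380.5] centre f,l 429.69616987940685 380.5367767939975 dia 87.98337808226705 89.28884322093518 sum [[482.9, 248.6], [500.0, 336.2], [450.9, 300.3], [537.2, 283.6]]
low 53.7697534409579 origin f,l 431.5534664756748 380.93305580626344 tilt [0.05939643]
top 50.81465918277129 origin f,l 431.38154912668506 381.2008377046668 tilt [0.0606264]
ref plate 430.70179999999993 379.793
```

The cast is within about 2 mm of the plate's centre. Now the returns, square bottle first.

arm_command:
  targets:
    - [[-0.0027, -0.0338, 0, 0, 0, 0, 0.53], [-0.0027, -0.0338, 0, 0, 0, 0, 0.53], [-0.0027, -0.0338, 0, 0, 0, 0, 0.53], [-0.0027, -0.0338, 0, 0, 0, 0, 0.53], [-0.0027, -0.0338, 0, 0, 0, 0, 0.53], [-0.0027, -0.0338, 0, 0, 0, 0, 0.53], [-0.0027, -0.0338, 0, 0, 0, 0, 0.53], [-0.0027, -0.0338, 0, 0, 0, 0, 0.53], [-0.0027, -0.0338, 0, 0, 0, 0, 0.53], [-0.0027, -0.0338, 0, 0, 0, 0, 0.53]]
  force: 30

```text
time: 35.85
tool_pos: [453.5, -46.0, 132.6]
tcp_rot: [180.0, -0.1, 169.0]
ft_force: [-0.1, 0.0, -0.3]
finger_gap: 65.5
grip_force: 0.0
```

arm_command:
  targets:
    - [[-0.0027, -0.0338, 0, 0, 0, 0, 0.53], [-0.0027, -0.0338, 0, 0, 0, 0, 0.53], [-0.0027, -0.0338, 0, 0, 0, 0, 0.53], [-0.0027, -0.0338, 0, 0, 0, 0, 0.53], [-0.0027, -0.0338, 0, 0, 0, 0, 0.53], [-0.0027, -0.0338, 0, 0, 0, 0, 0.53], [-0.0027, -0.0338, 0, 0, 0, 0, 0.53], [0, 0, -0.025, 0, 0, 0, 0.53], [0, 0, 0, 0, 0, 0, 0.53], [0, 0, 0, 0, 0, 0, 0.53]]

```text
time: 37.1
tool_pos: [435.3, -281.2, 108.6]
tcp_rot: [180.0, -0.0, 169.1]
ft_force: [0.9, 0.3, -0.7]
finger_gap: 64.9
grip_force: 0.0
```

arm_command:
  targets:
    - [[0.0004, 0, -0.025, 0, 0, 0, 0.53], [0, 0, -0.025, 0, 0, 0, 0.53], [0, 0, -0.025, 0, 0, 0, 0.53], [0, 0, -0.02, 0, 0, 0, 0.53], [0, 0, -0.005, 0, 0, 0, 0.53], [0, 0, 0, 0, 0, 0, 0.2], [0, 0, 0, 0, 0, 0, -0.2], [0, 0, 0, 0, 0, 0, -0.2], [0, 0, 0, 0, 0, 0, -0.2], [0, 0, 0, 0, 0, 0, -0.2]]

```text
time: 38.35
tool_pos: [436.9, -282.4, 10.1]
tcp_rot: [-179.9, 0.1, 169.0]
ft_force: [-0.0, 1.5, 6.1]
finger_gap: 39.4
grip_force: 31.3
```

arm_command:
  targets:
    - [[0, 0, 0, 0, 0, 0, -0.2], [0, 0, 0.01, 0, 0, 0, -0.2], [0, 0, 0.025, 0, 0, 0, -0.2], [0, 0, 0.03, 0, 0, 0, -0.2], [0.012, 0.0293, 0, 0, 0, 0, -0.2], [0.012, 0.0293, 0, 0, 0, 0, -0.2], [0.012, 0.0293, 0, 0, 0, 0, -0.2], [0.012, 0.0293, 0, 0, 0, 0, -0.2], [0.012, 0.0293, 0, 0, 0, 0, -0.2], [0.012, 0.0293, 0, 0, 0, 0, -0.2]]

```text
time: 39.6
tool_pos: [508.0, -104.9, 74.0]
tcp_rot: [-180.0, -0.0, 169.0]
ft_force: [1.2, 0.1, -1.3]
finger_gap: 39.9
grip_force: 30.7
```

arm_command:
  targets:
    - [[0.012, 0.0293, 0, 0, 0, 0, -0.2], [0.012, 0.0293, 0, 0, 0, 0, -0.2], [0.012, 0.0293, 0, 0, 0, 0, -0.2], [0.012, 0.0293, 0, 0, 0, 0, -0.2], [0.012, 0.0293, 0, 0, 0, 0, -0.2], [0.012, 0.0293, 0, 0, 0, 0, -0.2], [0, 0, -0.02, 0, 0, 0, -0.2], [0, 0, -0.02, 0, 0, 0, -0.2], [0, 0, 0, 0, 0, 0, -0.2], [0, 0, 0, 0, 0, 0, -0.2]]

```text
time: 40.85
tool_pos: [579.5, 69.2, 33.4]
tcp_rot: [-180.0, -0.0, 169.0]
ft_force: [-0.6, 0.5, -1.3]
finger_gap: 39.4
grip_force: 30.7
```

arm_command:
  targets:
    - [[0, 0, 0, 0, 0, 0, -0.2], [0, 0, 0, 0, 0, 0, -0.2]]

```text
time: 41.1
tool_pos: [580.5, 69.7, 34.4]
tcp_rot: [180.0, 0.1, 169.0]
ft_force: [-0.0, 0.2, -1.6]
finger_gap: 39.6
grip_force: 30.7
```

arm_command:
  targets:
    - [[0, 0.0003, -0.008, 0, 0, 0, -0.2], [0, 0, -0.005, 0, 0, 0, -0.2], [0, 0, -0.002, 0, 0, 0, -0.2], [0, 0, 0, 0, 0, 0, -0.2], [0, 0, 0, 0, 0, 0, -0.2]]

```text
time: 41.72
tool_pos: [580.0, 70.2, 18.7]
tcp_rot: [180.0, 0.0, 169.0]
ft_force: [-0.1, 0.0, -1.2]
finger_gap: 39.3
grip_force: 30.7
```

arm_command:
  targets:
    - [[0, 0, -0.001, 0, 0, 0, -0.2], [0, 0, -0.001, 0, 0, 0, -0.2], [0, 0, 0, 0, 0, 0, -0.2]]

```text
time: 42.1
tool_pos: [580.1, 70.2, 17.1]
tcp_rot: [180.0, 0.0, 169.0]
ft_force: [-1.9, -1.0, 2.7]
finger_gap: 39.4
grip_force: 31.3
```

Contact. Release, rise and go to the tub at (530.0,-275.1).

arm_command:
  targets:
    - [[0, 0, -0.0003, 0, 0, 0, 0.1], [0, 0, 0, 0, 0, 0, 0.4], [0, 0, 0, 0, 0, 0, 0.53], [0, 0, 0, 0, 0, 0, 0.53], [0, 0, 0.02, 0, 0, 0, 0.53], [0, 0, 0.03, 0, 0, 0, 0.53], [0, 0, 0.03, 0, 0, 0, 0.53], [0, 0, 0.03, 0, 0, 0, 0.53], [-0.005, -0.0345, 0, 0, 0, 0, 0.53], [-0.005, -0.0345, 0, 0, 0, 0, 0.53]]

```text
time: 43.35
tool_pos: [570.7, 0.7, 128.9]
tcp_rot: [180.0, 0.2, 169.1]
ft_force: [0.4, 0.6, -0.1]
finger_gap: 65.5
grip_force: 0.0
```

arm_command:
  targets:
    - [[-0.005, -0.0345, 0, 0, 0, 0, 0.53], [-0.005, -0.0345, 0, 0, 0, 0, 0.53], [-0.005, -0.0345, 0, 0, 0, 0, 0.53], [-0.005, -0.0345, 0, 0, 0, 0, 0.53], [-0.005, -0.0345, 0, 0, 0, 0, 0.53], [-0.005, -0.0345, 0, 0, 0, 0, 0.53], [-0.005, -0.0345, 0, 0, 0, 0, 0.53], [-0.005, -0.0345, 0, 0, 0, 0, 0.53], [0, 0, -0.02, 0, 0, 0, 0.53], [0, 0, 0, 0, 0, 0, 0.53]]

```text
time: 44.6
tool_pos: [528.6, -273.7, 104.8]
tcp_rot: [179.9, -0.2, 169.0]
ft_force: [0.5, 0.7, -0.0]
finger_gap: 65.2
grip_force: 0.0
```

arm_command:
  targets:
    - [[0, 0, 0, 0, 0, 0, 0.53], [0, 0, 0, 0, 0, 0, 0.53]]

```text
time: 44.85
tool_pos: [530.5, -274.1, 107.1]
tcp_rot: [-180.0, 0.0, 169.1]
ft_force: [-0.3, 0.4, -0.5]
finger_gap: 65.3
grip_force: 0.0
```

arm_command:
  targets:
    - [[-0.0003, -0.0009, -0.025, 0, 0, 0, 0.53], [0, 0, -0.025, 0, 0, 0, 0.53], [0, 0, -0.025, 0, 0, 0, 0.53], [0, 0, -0.02, 0, 0, 0, 0.53], [0, 0, -0.005, 0, 0, 0, 0.53], [0, 0, 0, 0, 0, 0, 0.2], [0, 0, 0, 0, 0, 0, -0.05], [0, 0, 0, 0, 0, 0, -0.05], [0, 0, 0, 0, 0, 0, -0.05], [0, 0, 0, 0, 0, 0, -0.05]]

```text
time: 46.1
tool_pos: [530.2, -276.1, 7.2]
tcp_rot: [-180.0, 0.1, 169.0]
ft_force: [-0.4, 1.4, 3.6]
finger_gap: 46.0
grip_force: 31.0
```

arm_command:
  targets:
    - [[0, 0, 0, 0, 0, 0, -0.05], [0, 0, 0, 0, 0, 0, -0.05]]

```text
time: 46.35
tool_pos: [530.3, -276.1, 7.2]
tcp_rot: [-180.0, 0.1, 169.0]
ft_force: [-0.1, 0.2, 6.4]
finger_gap: 46.1
grip_force: 31.1
```

arm_command:
  targets:
    - [[0, 0, 0.01, 0, 0, 0, -0.05], [0, 0, 0.025, 0, 0, 0, -0.05], [0, 0, 0.025, 0, 0, 0, -0.05], [0.0035, 0.0287, 0, 0, 0, 0, -0.05], [0.0035, 0.0287, 0, 0, 0, 0, -0.05], [0.0035, 0.0287, 0, 0, 0, 0, -0.05], [0.0035, 0.0287, 0, 0, 0, 0, -0.05], [0.0035, 0.0287, 0, 0, 0, 0, -0.05], [0.0035, 0.0287, 0, 0, 0, 0, -0.05], [0.0035, 0.0287, 0, 0, 0, 0, -0.05]]

```text
time: 47.6
tool_pos: [553.7, -73.7, 66.3]
tcp_rot: [180.0, -0.0, 169.0]
ft_force: [0.2, -0.1, -0.8]
finger_gap: 46.0
grip_force: 31.2
```

arm_command:
  targets:
    - [[0.0035, 0.0287, 0, 0, 0, 0, -0.05], [0.0035, 0.0287, 0, 0, 0, 0, -0.05], [0, 0, -0.02, 0, 0, 0, -0.05], [0, 0, -0.02, 0, 0, 0, -0.05], [0, 0, -0.005, 0, 0, 0, -0.05], [0, 0, 0, 0, 0, 0, -0.05], [0, 0, 0, 0, 0, 0, -0.05], [0, 0, 0, 0, 0, 0, -0.05]]

```text
time: 48.6
tool_pos: [561.8, -17.7, 22.1]
tcp_rot: [180.0, 0.1, 169.0]
ft_force: [1.2, -0.5, -1.4]
finger_gap: 45.8
grip_force: 31.2
```

arm_command:
  targets:
    - [[0.0002, 0, -0.004, 0, 0, 0, -0.05], [0, 0, -0.002, 0, 0, 0, -0.05], [0, 0, -0.0015, 0, 0, 0, -0.05], [0, 0, 0, 0, 0, 0, -0.05], [0, 0, 0, 0, 0, 0, -0.05]]

```text
time: 49.22
tool_pos: [561.6, -17.4, 14.3]
tcp_rot: [-180.0, 0.0, 169.0]
ft_force: [-1.5, -0.3, 4.5]
finger_gap: 46.4
grip_force: 31.2
```

arm_command:
  targets:
    - [[0, 0, 0, 0, 0, 0, 0.2], [0, 0, 0, 0, 0, 0, 0.4], [0, 0, 0, 0, 0, 0, 0.53], [0, 0, 0, 0, 0, 0, 0.53], [0, 0, 0.02, 0, 0, 0, 0.53], [0, 0, 0.03, 0, 0, 0, 0.53], [0, 0, 0.03, 0, 0, 0, 0.53], [0, 0, 0.03, 0, 0, 0, 0.53], [0.0067, -0.0277, 0, 0, 0, 0, 0.53], [0.0067, -0.0277, 0, 0, 0, 0, 0.53]]

```text
time: 50.48
tool_pos: [575.8, -73.3, 126.5]
tcp_rot: [-180.0, 0.2, 169.1]
ft_force: [-0.6, -0.3, 0.3]
finger_gap: 65.4
grip_force: 0.0
```

arm_command:
  targets:
    - [[0.0067, -0.0277, 0, 0, 0, 0, 0.53], [0.0067, -0.0277, 0, 0, 0, 0, 0.53], [0.0067, -0.0277, 0, 0, 0, 0, 0.53], [0.0067, -0.0277, 0, 0, 0, 0, 0.53], [0.0067, -0.0277, 0, 0, 0, 0, 0.53], [0.0067, -0.0277, 0, 0, 0, 0, 0.53], [0.0067, -0.0277, 0, 0, 0, 0, 0.53], [0, 0, 0, 0, 0, 0, 0.53], [0, 0, -0.01, 0, 0, 0, 0.53], [0, 0, 0, 0, 0, 0, 0.53]]

```text
time: 51.72
tool_pos: [620.7, -265.2, 112.5]
tcp_rot: [179.9, -0.1, 169.1]
ft_force: [0.1, 0.9, -0.1]
finger_gap: 65.4
grip_force: 0.0
```

arm_command:
  targets:
    - [[0, 0, 0, 0, 0, 0, 0.53], [0, 0, 0, 0, 0, 0, 0.53]]

```text
time: 51.98
tool_pos: [621.8, -266.3, 114.1]
tcp_rot: [-180.0, 0.0, 169.1]
ft_force: [0.2, 0.2, -0.1]
finger_gap: 65.3
grip_force: 0.0
```

Down to z ≈ 9.5.

arm_command:
  targets:
    - [[0, -0.0002, -0.025, 0, 0, 0, 0.53], [0, 0, -0.025, 0, 0, 0, 0.53], [0, 0, -0.025, 0, 0, 0, 0.53], [0, 0, -0.02, 0, 0, 0, 0.53], [0, 0, -0.0095, 0, 0, 0, 0.53], [0, 0, 0, 0, 0, 0, 0.2], [0, 0, 0, 0, 0, 0, -0.1], [0, 0, 0, 0, 0, 0, -0.1], [0, 0, 0, 0, 0, 0, -0.1], [0, 0, 0, 0, 0, 0, -0.1]]

```text
time: 53.22
tool_pos: [622.1, -267.1, 10.1]
tcp_rot: [-180.0, 0.1, 169.0]
ft_force: [-0.3, -0.1, 2.7]
finger_gap: 43.1
grip_force: 31.0
```

arm_command:
  targets:
    - [[0, 0, 0, 0, 0, 0, -0.1], [0, 0, 0, 0, 0, 0, -0.1]]

```text
time: 53.48
tool_pos: [622.1, -267.2, 10.1]
tcp_rot: [-180.0, 0.1, 169.0]
ft_force: [-0.8, 0.6, 4.6]
finger_gap: 43.2
grip_force: 31.3
```

arm_command:
  targets:
    - [[0, 0, 0.01, 0, 0, 0, -0.1], [0, 0, 0.025, 0, 0, 0, -0.1], [0, 0, 0.025, 0, 0, 0, -0.1], [-0.0096, 0.0201, 0, 0, 0, 0, -0.1], [-0.0096, 0.0201, 0, 0, 0, 0, -0.1], [-0.0096, 0.0201, 0, 0, 0, 0, -0.1], [-0.0096, 0.0201, 0, 0, 0, 0, -0.1], [-0.0096, 0.0201, 0, 0, 0, 0, -0.1], [-0.0096, 0.0201, 0, 0, 0, 0, -0.1], [-0.0096, 0.0201, 0, 0, 0, 0, -0.1]]

```text
time: 54.72
tool_pos: [553.6, -125.4, 69.1]
tcp_rot: [180.0, -0.1, 169.0]
ft_force: [0.8, 0.9, -1.0]
finger_gap: 43.2
grip_force: 30.9
```

arm_command:
  targets:
    - [[-0.0096, 0.0201, 0, 0, 0, 0, -0.1], [0, 0, 0, 0, 0, 0, -0.1], [0, 0, -0.02, 0, 0, 0, -0.1], [0, 0, -0.02, 0, 0, 0, -0.1], [0, 0, -0.005, 0, 0, 0, -0.1], [0, 0, 0, 0, 0, 0, -0.1], [0, 0, 0, 0, 0, 0, -0.1], [0, 0, 0, 0, 0, 0, -0.1]]

```text
time: 55.72
tool_pos: [545.5, -106.3, 25.1]
tcp_rot: [-180.0, 0.1, 169.0]
ft_force: [0.3, -0.3, -1.5]
finger_gap: 43.1
grip_force: 31.0
```

arm_command:
  targets:
    - [[0, 0, -0.004, 0, 0, 0, -0.1], [0, 0, -0.002, 0, 0, 0, -0.1], [0, 0, -0.0015, 0, 0, 0, -0.1], [0, 0, 0, 0, 0, 0, -0.1], [0, 0, 0, 0, 0, 0, -0.1]]

```text
time: 56.35
tool_pos: [545.0, -106.1, 17.1]
tcp_rot: [-180.0, 0.0, 169.0]
ft_force: [-1.2, 0.5, 2.4]
finger_gap: 43.1
grip_force: 31.3
```

Contact. Release, rise and back away for a check.

arm_command:
  targets:
    - [[0, 0, 0, 0, 0, 0, 0.2], [0, 0, 0, 0, 0, 0, 0.4], [0, 0, 0, 0, 0, 0, 0.53], [0, 0, 0, 0, 0, 0, 0.53], [0, 0, 0.02, 0, 0, 0, 0.53], [0, 0, 0.03, 0, 0, 0, 0.53], [0, 0, 0.03, 0, 0, 0, 0.53], [0, 0, 0.03, 0, 0, 0, 0.53], [0, 0.003, 0.03, 0, 0, 0, 0.53], [0, 0.003, 0.03, 0, 0, 0, 0.53]]

```text
time: 57.6
tool_pos: [545.0, -100.1, 189.6]
tcp_rot: [-180.0, 0.1, 169.0]
ft_force: [0.1, -0.3, -0.3]
finger_gap: 65.2
grip_force: 0.0
```

arm_command:
  targets:
    - [[-0.01, -0.03, 0.02, 0, 0, 0, 0.53], [-0.01, -0.03, 0.02, 0, 0, 0, 0.53], [-0.01, -0.03, 0.02, 0, 0, 0, 0.53], [-0.01, -0.03, 0, 0, 0, 0, 0.53], [-0.01, -0.03, 0, 0, 0, 0, 0.53], [-0.01, -0.03, 0, 0, 0, 0, 0.53], [-0.01, -0.03, 0, 0, 0, 0, 0.53], [-0.01, -0.03, 0, 0, 0, 0, 0.53], [0, 0, 0, 0, 0, 0, 0.53], [0, 0, 0, 0, 0, 0, 0.53]]

```text
time: 58.85
tool_pos: [465.0, -339.8, 247.8]
tcp_rot: [-180.0, 0.1, 169.0]
ft_force: [0.4, 0.3, -0.1]
finger_gap: 65.1
grip_force: 0.0
```

Run:
```python
from h import *
s=status.sense();print(s['time'],s['tool_pos'])
im=viewer.snapshot('top')[:,:,::-1].copy();cv2.imwrite('pics/top1.png',im)
cv2.imwrite('pics/fin.png',cv2.resize(im[130:370,140:460],(800,600),interpolation=cv2.INTER_CUBIC))
a=cv2.imread('pics/top0.png')
# displacement of each object between the first and last picture by template
for n,(u,v,h,w) in dict(round=(393,220,17,17),tub=(345,210,17,17),square=(297,200,17,17),box=(304,173,13,13),pot=(398,192,13,13),knife=(340,310,45,8)).items():
    T=a[v-h:v+h,u-w:u+w];r=cv2.matchTemplate(im[v-h-8:v+h+8,u-w-8:u+w+8],T,cv2.TM_CCOEFF_NORMED)
    _,q,_,p=cv2.minMaxLoc(r);x,y=p
    sub=lambda l,c,rr:(l-rr)/(2*(l-2*c+rr)) if l-2*c+rr else 0
    dx=x+sub(r[y,x-1],q,r[y,x+1])-8;dy=y+sub(r[y-1,x],q,r[y+1,x])-8
    print(n,'match',round(float(q),3),'shift mm ~',round(float(-dy)*1.85,1),round(float(-dx)*1.85,1))
```

```text
58.85 [ 464.9808954  -339.76813888  247.80804102]
round match 0.986 shift mm ~ -0.1 1.4
tub match 0.756 shift mm ~ -0.7 1.3
square match 0.963 shift mm ~ -0.6 1.2
box match 1.0 shift mm ~ -0.0 0.0
pot match 1.0 shift mm ~ -0.0 -0.0
knife match 1.0 shift mm ~ -0.0 -0.0
```

View pics/fin.png

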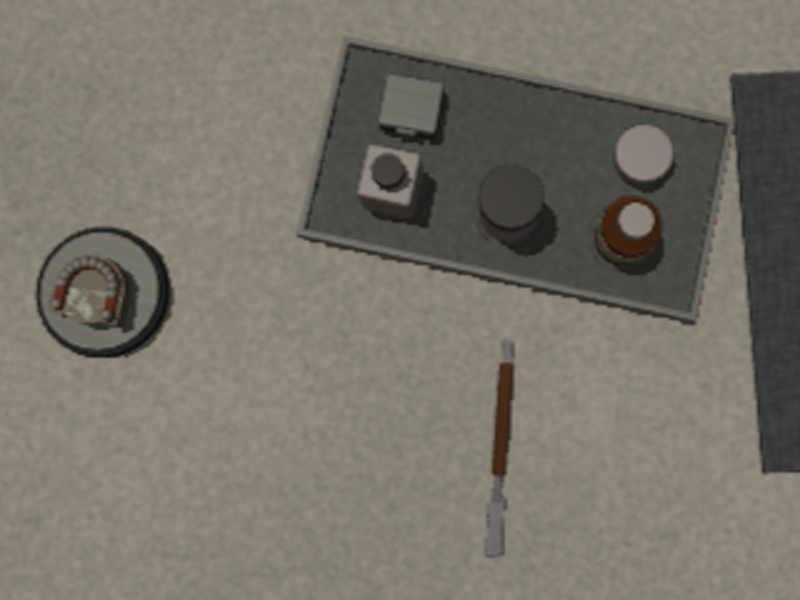

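The final view shows the three containers back on their places, each within about 1.5 mm. The cast is on the plate, and the bur box, pot and knife have not moved.

```bash
python3 -c "
from bench import job;print(job.hand_in())"
```

```text
the job is handed in; nothing more can be done
None
```

The job is handed in after 58.9 s of robot time: the cast lies flat on the plate about 2 mm off centre, the bottles and tub are back within about 1.5 mm of their places, and the pot, bur box and wax knife have not moved.

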